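Let the golf balls out of the lever dispenser

TASK

Press the dispenser's lever down fully so that its linked lid lifts, and keep it pressed until both golf balls have rolled out into the catch tray. Then let the lever back up slowly, so that the lid is eased shut and does not slam, and take the hand clear. Do not touch the balls and leave everything else on the cabinet where it is; nothing needs to be gripped.

Things in the scene. Friction and masses are not known exactly. Their poses are not given: they have to be found in the camera images.
- dispenser: Golf ball dispenser of bare sheet metal, fixed; 400 mm long (its y), 84 mm wide, 165 mm tall. Origin: underside, mid-length, z up, yaw within 0.6 rad. The tall half's open chute falls towards -y to an outlet at y = -30 mm, shut by a lid; the low half (y -40 to -200 mm) is the open catch tray, walls 85 to 100 mm tall. Lever and link rod (x = -48 mm, up to z = 190 mm) are on its -x side, facing the robot.
- lever_pad (a point): Centre of the upper face of the black rubber pad at the lever's free end: 40 mm wide (dispenser's x), 45 mm long (along the lever), 8 mm thick, 95 mm to the -x side of the dispenser's centre plane. At rest the lever points to the dispenser's +y and slopes up 0.45 rad, the pad 199 mm above the work surface. Nothing lies under it.
- lever_pivot (a point): Point on the lever's hinge axis in the pad's plane of motion, 150 mm above the work surface. The axis is level, along the dispenser's x. The pad's centre is 105 mm from it; pressing the pad down swings it on an arc about this axis by up to 1.05 rad, to 94 mm above the surface, where it meets a stop.
- lever: The steel lever with its rubber pad and shaft; origin on its hinge axis at the dispenser's centre plane. A spring pushes it back up: pressing at the pad takes about 1 N to start and about 4 N at the stop, and it flies up fast if let go. Let up faster than about 100 mm/s at the pad (1 rad/s), the lid slams.
- lid (a joint): Angle of the steel lid that hangs over the outlet, hinged at its top edge: 0 = shut, 1.05 = fully open against the stop. The link makes it turn exactly as far as the lever is pressed, both ways.
- ball0_center (a point): Centre of the lower golf ball (white, 43 mm across), which rests in the chute against the lid at the start; it rolls into the tray by itself once the lid is wide open.
- ball1_center (a point): Centre of the second golf ball, the same, just behind the first one in the chute.
- tray_floor (a point): Point on the catch tray's sloping floor, on its centre line, about 50 mm from its end wall; the balls come to rest around here.
- cup: Clear polycarbonate cup, 76 mm across, 100 mm tall, standing between the robot and the dispenser's tray; origin at its underside. To be left alone.
- sprayer: Yellow trigger sprayer, 84 mm across, 220 mm tall, upright at the left side; origin at its underside. To be left alone.
- grate: Round steel bucket grate, 260 mm across, 10 mm thick, lying flat at the right side; origin at its underside. To be left alone.
- mirror: Inspection mirror with chrome handle, 250 mm long, lying flat beyond the dispenser; origin at its underside. To be left alone.
- tin: Low round steel tin, 90 mm across, 45 mm tall, on the robot side of the dispenser near the lever; origin at its underside. To be left alone.
- brush: Hand brush, 220 mm long, lying at the left side; origin at its underside. To be left alone.
- spanner: Spanner, 150 mm long, lying at the right side; origin at its underside. To be left alone.
Not all that is in view belongs to the job. Leave any orange or turquoise look-alike of the part that bears ball1_center alone.

How it is judged:
By the outcome, as a careful person would: the job done as asked, in the order asked, and still so for the second after the job is handed in, with the robot touching nothing.
It also fails if it takes over 51 s, if anything falls off the work surface, if the arm or the gripper's body presses on something with over 40 N, if the wrist force passes 120 N, or if a joint passes its speed limit or range.

ROBOT

A 6-joint arm with a two-finger parallel gripper is mounted at the origin on the work surface. World frame = base frame: x ahead of the robot, y to its left, z up, the work surface at z = 0. Lengths are in m, angles in rad, forces in N, time in s.
With the tool pointing down it reaches from about 0.225 to 0.875 m from the base axis. Payload 3.4 kg.
Tool frame: the origin (TCP) lies on the centre line of the jaws, within the pads' length; the fingertips stand 22 mm ahead of it and the grasp point (between the pads) lies 3 mm ahead of it; z points along the fingers, y is the direction in which the jaws open and shut (so a half turn about z gives the same grasp; the last joint's range is limited). The gripper opens to 85 mm and grips with 20 to 120 N. Pads are 22 mm wide; open, the fingers measure 114 mm over their backs; the gripper's body (76 mm by 85 mm) begins 54 mm behind the grasp point. The pads swing forward as they close: fully open they stand 13 mm farther back than shut.
Start: joints at [1.227, 0.276, 1.505, -0, 1.361, -0.121], TCP at [0.127, 0.561, 0.225] pointing down, gripper open.
Joint ranges: [-2.89, 2.89], [-0.75, 2.08], [0.22, 2.7], [-1.18, 4.32], [0.11, 2.71], [-2.7, 2.7]. Speed limits (rad/s): [2.57, 2.57, 3.14, 3.14, 3.14, 3.14].

INTERFACE

Orientations are given as a rotation vector (axis times angle).
In Python, from plant import state, camera, hand_in, look_for, spot_point gives the robot as it stands.
- The arm moves only by the tool drive_tool, never from a script. Its argument "increments" is a list that holds one entry, the list of rows, each a list of 6 numbers: the shift along the tool's x, y, z in mm, then the turn, a rotation vector about the tool's x, y, z in degrees. In form: [[[dx, dy, dz, ax, ay, az], ...]]. A call has 1 to 20 rows; each row is the pose to reach, as a shift and turn from the pose commanded when the call began, along the tool's axes at that moment; what a row does not reach only later rows make up. A row lasts 1/10 s, in which the tool goes at most 50 mm and 8.59 degrees, less where a joint would pass 70% of its speed; a pose out of reach is approached as far as the arm can. A call with a gripper value outside its range is refused whole. "jaw" is the opening, from 0 (shut) to 1 (fully open), set as the call begins (left out, the last holds). The fingers move at their own pace and stop on an object; the grip force is fixed at half the most. Time passes only in rows, so rows that repeat a pose let the fingers close. It gives the time, the measured TCP pose, the force and the opening at its end, in the units of the state.
- state(): the state, without advancing time (a new reading comes with each control period).
- camera(name): name is "scene" or "top" or "wrist"; returns a dict with "image" (420x560x3 uint8, red, green, blue), "fov_y" (degrees; the focal length in pixels is half the picture's height over the tangent of half this angle, whatever the lens; pixels are square), "cx", "cy" (the principal point, pixels), "dist_coeffs" ([k1, k2, p1, p2, k3] as OpenCV has them; the pictures are not rectified), "rvec" (rotation vector, rad) and "tvec" (3), from world to camera coordinates, as OpenCV has them. Camera axes: x right, y down, z forward; pixel columns grow to the right and rows downward; lengths in m; the calibration is good to about 2 mm. A picture is of the moment at which its call begins. There is no depth.
- hand_in(): hands the job in, once; it reports no verdict.
Trained networks look in the newest picture that a camera, given by its name, has taken for a name from the list of things; names that differ only in an ending like _2 or _b are one class to them, and where a whole thing is asked for, a point or a joint stands for the part that bears it (a point fixed in the world has none). Each returns a list of dicts, best first, with "score" (0 to 1); they miss things now and then, are a little off and sometimes report something else, mostly with a low value. They report only what shows in the picture. A call takes as long as a camera call. They do not tell look-alikes from the thing itself.
- look_for(camera, target): "point" ([x, y, z] in m, in the coordinates of the camera as it stood for that picture, good to about 4 mm: the middle of the surface that is visible of it).
- spot_point(camera, target): "point" ([x, y, z] in m, in the coordinates of the camera as it stood for that picture, good to about 4 mm: a listed point, or the origin of a listed thing).
The state is a dict: "t": time; "q": joint angles; "qvel": joint speeds; "effort": joint torques, N m; "ee_pos": TCP position; "ee_rot": TCP orientation; "wrist_force": force on the tool from outside, world axes, zero at the start; "wrist_torque": the same for the moment, N m; "finger_gap": finger opening in m.
Only numpy, scipy, OpenCV 4.12 (cv2) and the standard library are available. Lean on these libraries where they do the work, as an engineer would, in place of code of your own. Each camera call takes 0.05 s, during which the arm holds its last target. There are 200 camera calls.

## Working session

There is one attempt and no reset: what is moved stays moved. The work goes in short steps, Python scripts to look and compute and a tool call to move; the robot and the scene stay as the last step left them, time stands still between calls to the robot, and variables do not carry over. Pictures are saved under pics/ and viewed, about 8 in all and at most 12, crops included, and the job is handed in when it is done.

Besides the shell and the picture viewer there is one more tool, called after "Call:" as a command line: name --argument value ..., lists and objects as JSON in quotes. drive_tool: Moves the arm, as the interface text tells. Its arguments: {"type":"object","properties":{"increments":{"type":"array"},"jaw":{"type":"number"}},"required":["increments"]}

```bash
mkdir -p pics; cat > h.py <<'E'
import numpy as np, cv2
from plant import state, camera, hand_in, look_for, spot_point
def toW(c,p):
    R=cv2.Rodrigues(np.array(c["rvec"],float))[0]; return R.T@(np.array(p)-np.array(c["tvec"]).ravel())
def px(c,P):
    K=f(c); return cv2.projectPoints(np.array([P],float),np.array(c["rvec"],float),np.array(c["tvec"],float),K,np.array(c["dist_coeffs"],float))[0].ravel()
def f(c):
    F=210/np.tan(np.radians(c["fov_y"])/2); return np.array([[F,0,c["cx"]],[0,F,c["cy"]],[0,0,1.]])
E
python3 - <<'E'
from h import *
ims=[]
for n in ["scene","top"]:
    c=camera(n); cv2.imwrite(f"pics/{n}0.png",c["image"][:,:,::-1])
    for t in ["dispenser","lever_pad","lever_pivot","lever","ball0_center","ball1_center","tray_floor","cup","tin","sprayer"]:
        for r in spot_point(n,t)[:3]:
            if r["score"]>.2:
                P=toW(c,r["point"]); print(n,t,round(r["score"],2),P.round(3),px(c,P).round())
s=state();print(s["t"],s["ee_pos"],s["ee_rot"],s["finger_gap"])
E
```

```text
scene dispenser 0.81 [ 0.602 -0.125  0.002] [272. 247.]
scene lever_pad 0.53 [0.564 0.045 0.201] [306. 180.]
scene lever_pivot 0.67 [ 0.53  -0.039  0.151] [280. 195.]
scene lever_pivot 0.47 [ 0.38   0.425 -0.002] [348. 171.]
scene lever 0.79 [ 0.618 -0.078  0.152] [285. 212.]
scene ball1_center 0.51 [ 0.828 -0.13   0.023] [309. 284.]
scene tray_floor 0.6 [ 0.543 -0.265  0.03 ] [229. 247.]
scene cup 0.94 [ 0.409 -0.197 -0.003] [229. 226.]
scene sprayer 0.74 [0.606 0.449 0.004] [388. 192.]
top dispenser 0.85 [ 0.597 -0.131 -0.002] [299. 207.]
top lever_pad 0.89 [0.562 0.048 0.2  ] [235. 210.]
top lever_pivot 0.72 [ 0.413 -0.2    0.004] [321. 268.]
top lever_pivot 0.68 [ 0.528 -0.046  0.149] [271. 225.]
top lever_pivot 0.39 [ 0.538 -0.266  0.03 ] [344. 226.]
top ball0_center 0.48 [ 0.592 -0.134  0.104] [302. 204.]
top ball1_center 0.66 [0.784 0.015 0.023] [251. 144.]
top ball1_center 0.6 [ 0.82  -0.133  0.02 ] [300. 134.]
top ball1_center 0.59 [ 0.612 -0.098  0.106] [289. 197.]
top tray_floor 0.86 [ 0.54  -0.267  0.031] [345. 226.]
top cup 0.64 [ 0.413 -0.196  0.003] [320. 268.]
top tin 0.85 [ 0.477 -0.016 -0.006] [260. 246.]
top sprayer 0.72 [ 0.376  0.425 -0.   ] [112. 277.]
top sprayer 0.32 [ 0.529 -0.047  0.15 ] [271. 225.]
1.1 [0.12703045 0.56083222 0.22465048] [-3.49212398e-01 -3.12210143e+00 -2.38630259e-04] 0.08513602394810374
```

```bash
python3 - <<'E'
import cv2,numpy as np
a=cv2.imread("pics/scene0.png");b=cv2.imread("pics/top0.png")
cv2.imwrite("pics/v1.png",cv2.resize(b,(800,600)))
A=cv2.resize(a[130:290,190:400],None,fx=2.9,fy=2.9,interpolation=3)[:464]
B=cv2.resize(b[120:290,200:370],None,fx=2.4,fy=2.4,interpolation=3)
cv2.imwrite("pics/v2.png",cv2.resize(a[120:300,180:420],(800,600),interpolation=3))
E
```

```text
(no output)
```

View pics/v1.png

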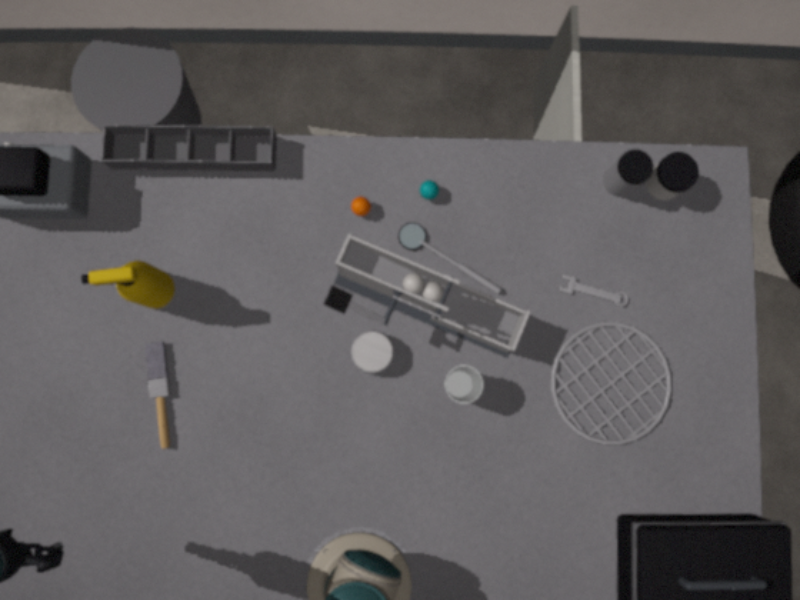

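View pics/v2.png

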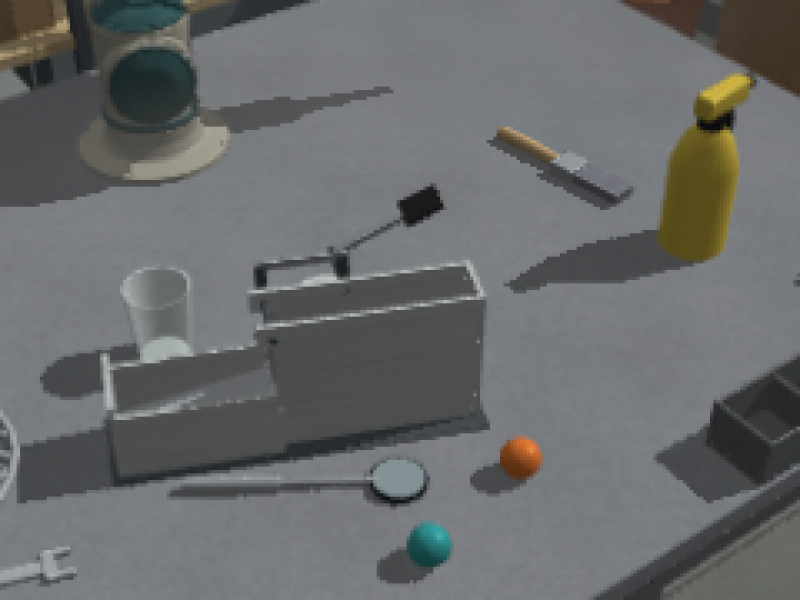

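The top view shows the black pad at about (237,209) px, with the lever running to the chute. The two white balls in the chute are at about (289,198) and (303,204). The scene view shows the pad, rod and dispenser, with the tin partly hidden behind it.

- **Could be taken for the pad:** the lever pad itself is the only black rubber square near the dispenser. The black boxes at the picture edges, top (15,120) and (470,120), are not it.
- **Could be taken for the balls:** the orange ball at top (252,144) and the turquoise ball at top (300,133). I leave both alone.

The networks' pad–pivot distance is 96 mm level and the heights are 0.200 and 0.150, as described. Yaw is about -0.385 rad. I now go to a hover above the pad with the jaws shut, raising first.

Call:
drive_tool --increments '[[[0,0,-40,0,0,0],[-10,-8,-80,0,0,2],[-40,-30,-105,0,0,8],[-75,-57,-105,0,0,14],[-110,-84,-105,0,0,20],[-146,-111,-105,0,0,27],[-182,-138,-105,0,0,34],[-218,-165,-105,0,0,41],[-254,-193,-105,0,0,48],[-290,-220,-105,0,0,55],[-326,-247,-105,0,0,62],[-362,-274,-105,0,0,69],[-398,-302,-105,0,0,76],[-434,-329,-105,0,0,82],[-470,-356,-105,0,0,88],[-503,-381,-105,0,0,94],[-525,-398,-105,0,0,98],[-533,-404,-105,0,0,99],[-533,-404,-105,0,0,99],[-533,-404,-105,0,0,99]]]' --jaw 0

```text
t: 3.1
ee_pos: [0.5568, 0.05, 0.3296]
ee_rot: [-2.598, -1.763, 0.0]
wrist_force: [1.0, 0.3, 0.3]
finger_gap: 0.0
```

```bash
python3 - <<'E'
from h import *
s=state();R=cv2.Rodrigues(np.array(s["ee_rot"]))[0]
print(s["t"],s["ee_pos"],s["finger_gap"],s["q"]);print(R.round(3))
for n in ["wrist","scene","top"]:
    c=camera(n); cv2.imwrite(f"pics/{n}1.png",c["image"][:,:,::-1])
    for t in ["lever_pad","lever_pivot","dispenser","tin"]:
        for r in spot_point(n,t)[:2]:
            if r["score"]>.3: P=toW(c,r["point"]); print(n,t,round(r["score"],2),P.round(3),px(c,P).round())
a=cv2.imread("pics/wrist1.png");b=cv2.imread("pics/scene1.png")[120:300,180:420]
cv2.imwrite("pics/v3.png",np.hstack([cv2.resize(a,(400,300)),cv2.resize(b,(400,300),interpolation=3)]))
E
```

```text
3.1 [0.55680525 0.05002764 0.32962653] 3.0097735202658918e-05 [-3.55552538e-02  2.12353120e-01  1.33740782e+00  1.04873869e-03
  1.59268934e+00  3.42814014e-01]
[[ 0.369  0.929 -0.001]
 [ 0.929 -0.369  0.001]
 [ 0.001 -0.001 -1.   ]]
wrist lever_pad 0.86 [0.572 0.043 0.197] [299. 198.]
wrist dispenser 0.95 [ 0.601 -0.125 -0.001] [345. 252.]
wrist tin 0.93 [ 0.478 -0.017 -0.   ] [252. 221.]
scene lever_pad 0.56 [0.566 0.046 0.202] [306. 180.]
scene lever_pivot 0.95 [ 0.525 -0.036  0.15 ] [280. 194.]
scene lever_pivot 0.47 [ 0.616 -0.079  0.152] [285. 212.]
scene dispenser 0.55 [ 0.597 -0.122  0.004] [272. 245.]
top lever_pad 0.49 [0.563 0.046 0.2  ] [236. 209.]
top lever_pivot 0.6 [ 0.532 -0.041  0.151] [269. 223.]
top tin 0.59 [ 0.476 -0.017 -0.003] [260. 246.]
```

View pics/v3.png

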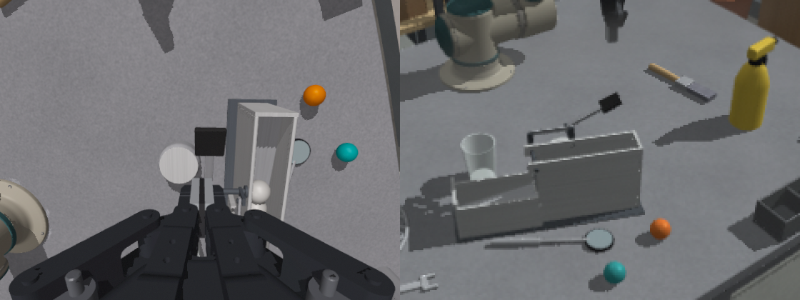

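The wrist view shows the pad at about (294,197) px, in line with the lever and next to the tin. The dispenser's edges run parallel to the tool's x, so the yaw holds. I lean the gripper 12° away from the dispenser for clearance and approach the pad.

Call:
drive_tool --increments '[[[0,4,5,-6,0,0],[0,7,20,-12,0,0],[0,7,40,-12,0,0],[0,7,60,-12,0,0],[0,7,75,-12,0,0],[0,7,84,-12,0,0],[0,7,88,-12,0,0],[0,7,88,-12,0,0],[0,7,88,-12,0,0]]]'

```text
t: 4.75
ee_pos: [0.5648, 0.0464, 0.2424]
ee_rot: [2.453, 1.661, 0.177]
wrist_force: [0.1, -0.6, 0.1]
finger_gap: 0.0002
```

```bash
python3 - <<'E'
from h import *
s=state();print(s["t"],s["ee_pos"],s["wrist_force"])
A=[]
for n in ["wrist","scene"]:
    c=camera(n); I=c["image"][:,:,::-1]
    for t in ["lever_pad"]:
        for r in spot_point(n,t)[:2]:
            if r["score"]>.3: P=toW(c,r["point"]); print(n,t,round(r["score"],2),P.round(3),px(c,P).round())
    A.append(cv2.resize(I if n=="wrist" else I[110:245,220:400],(400,300),interpolation=2))
cv2.imwrite("pics/v4.png",np.hstack(A))
E
```

```text
4.75 [0.5647751  0.04639264 0.24239275] [ 0.12741349 -0.58674545  0.11669176]
wrist lever_pad 0.87 [0.571 0.043 0.195] [276. 231.]
scene lever_pad 0.69 [0.566 0.044 0.202] [306. 180.]
```

View pics/v4.png

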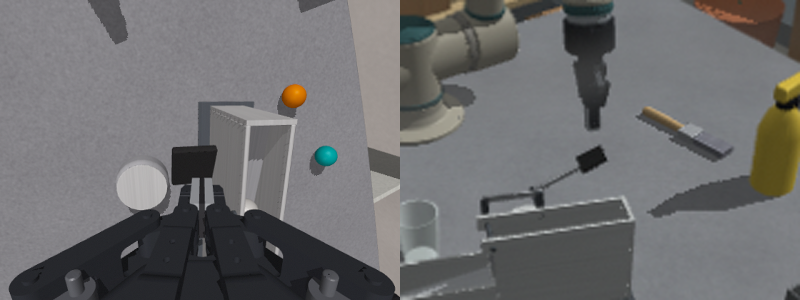

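The wrist view shows the fingertips just over the pad (pad at (272,231) px full scale, tips at (287,252)). In the scene view they stand above it with a gap. I now press straight down in stages.

Call:
drive_tool --increments '[[[0,-1,5,0,0,0],[0,-2,10,0,0,0],[0,-3,15,0,0,0],[0,-4,20,0,0,0],[0,-5,25,0,0,0],[0,-6,30,0,0,0],[0,-7,35,0,0,0],[0,-8.5,40,0,0,0],[0,-9.5,45,0,0,0],[0,-10.5,50,0,0,0],[0,-10.5,50,0,0,0]]]'

```text
t: 6.05
ee_pos: [0.5642, 0.0463, 0.19]
ee_rot: [2.453, 1.662, 0.174]
wrist_force: [0.3, -0.3, 2.3]
finger_gap: -0.0
```

```bash
python3 - <<'E'
from h import *
s=state();print(s["t"],s["ee_pos"],s["wrist_force"])
A=[]
for n in ["wrist","scene"]:
    c=camera(n); I=c["image"][:,:,::-1]
    for t in ["lever_pad"]:
        for r in spot_point(n,t)[:2]:
            if r["score"]>.3: P=toW(c,r["point"]); print(n,t,round(r["score"],2),P.round(3),px(c,P).round())
    A.append(cv2.resize(I if n=="wrist" else I[110:245,220:400],(400,300),interpolation=2))
cv2.imwrite("pics/v5.png",np.hstack(A))
E
```

```text
6.05 [0.56419148 0.04634863 0.18996362] [ 0.25355705 -0.32496267  2.28934001]
wrist lever_pad 0.89 [0.569 0.043 0.191] [291. 263.]
scene lever_pad 0.64 [0.565 0.047 0.197] [306. 181.]
```

View pics/v5.png

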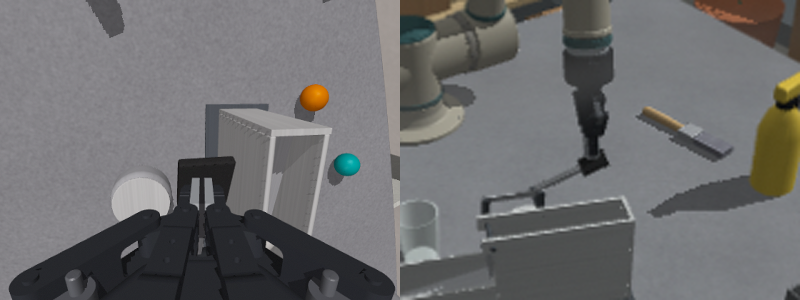

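The tip is on the pad, the lever is partly down, and 2.3 N is felt. I continue towards the stop.

Call:
drive_tool --increments '[[[0,-1,5,0,0,0],[0,-2,10,0,0,0],[0,-3,15,0,0,0],[0,-4,20,0,0,0],[0,-5,25,0,0,0],[0,-6,30,0,0,0],[0,-7,35,0,0,0],[0,-8.5,40,0,0,0],[0,-9.5,45,0,0,0],[0,-10.5,50,0,0,0],[0,-11.5,55,0,0,0],[0,-12.5,60,0,0,0],[0,-12.5,60,0,0,0]]]'

```text
t: 7.55
ee_pos: [0.5642, 0.0457, 0.1285]
ee_rot: [2.453, 1.662, 0.173]
wrist_force: [-0.5, -1.4, 4.1]
finger_gap: 0.0001
```

Call:
drive_tool --increments '[[[0,-0.3,1.5,0,0,0],[0,-0.6,3,0,0,0],[0,-0.9,4.5,0,0,0],[0,-0.9,4.5,0,0,0]]]'

```text
t: 7.95
ee_pos: [0.5643, 0.0461, 0.1244]
ee_rot: [2.453, 1.662, 0.174]
wrist_force: [-1.0, -0.9, 4.3]
finger_gap: -0.0
```

Call:
drive_tool --increments '[[[0,-0.3,1.5,0,0,0],[0,-0.6,3,0,0,0],[0,-0.8,4,0,0,0],[0,-0.8,4,0,0,0]]]'

```text
t: 8.35
ee_pos: [0.5644, 0.0463, 0.1203]
ee_rot: [2.454, 1.662, 0.174]
wrist_force: [-0.4, -1.4, 3.7]
finger_gap: -0.0006
```

```bash
cat > look.py <<'E'
from h import *
import sys
s=state();print(s["t"],s["ee_pos"],s["wrist_force"])
A=[]
for n in ["top","scene"]:
    c=camera(n); I=c["image"][:,:,::-1]
    for t in ["lever_pad","ball0_center","ball1_center","lid"]:
        for r in (look_for if t=="lid" else spot_point)(n,t)[:5]:
            if r["score"]>.3: P=toW(c,r["point"]); print(n,t,round(r["score"],2),P.round(3),px(c,P).round())
    A.append(cv2.resize(I[150:255,220:360] if n=="top" else I[130:265,200:380],(400,300),interpolation=2))
cv2.imwrite(sys.argv[1],np.hstack(A))
E
python3 look.py pics/v6.png
```

```text
8.35 [0.56440026 0.04632845 0.12030823] [-0.43406398 -1.44338179  3.71651364]
top ball0_center 0.45 [ 0.527 -0.287  0.05 ] [353. 229.]
top ball1_center 0.6 [0.782 0.014 0.024] [252. 144.]
top ball1_center 0.55 [ 0.548 -0.251  0.056] [341. 222.]
top ball1_center 0.53 [ 0.82  -0.132  0.019] [300. 134.]
top ball1_center 0.46 [0.568 0.056 0.124] [234. 211.]
top lid 0.59 [ 0.572 -0.171  0.139] [316. 210.]
scene lever_pad 0.46 [0.564 0.054 0.124] [307. 197.]
scene ball0_center 0.49 [ 0.529 -0.288  0.045] [221. 244.]
scene ball1_center 0.67 [0.78  0.013 0.018] [335. 257.]
scene ball1_center 0.52 [ 0.827 -0.132  0.024] [309. 283.]
scene ball1_center 0.44 [ 0.543 -0.253  0.058] [231. 240.]
scene lid 0.59 [ 0.569 -0.173  0.129] [254. 220.]
```

View pics/v6.png

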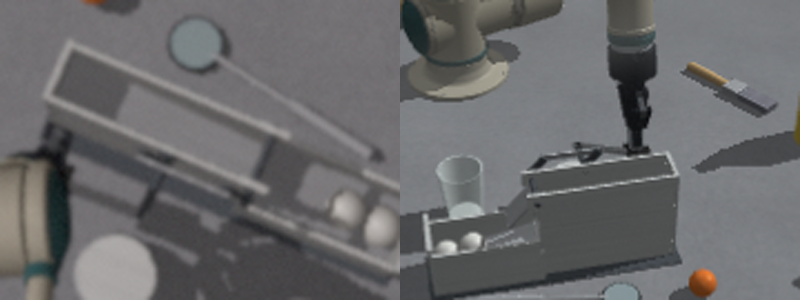

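Both balls are already in the tray: (341,222) and (353,229) px in the top view. The force has not jumped yet, so the lever is not at the stop. I press on until it is.

Call:
drive_tool --increments '[[[0,-0.4,2,0,0,0],[0,-0.8,4,0,0,0],[0,-1.2,6,0,0,0],[0,-1.2,6,0,0,0]]]'

```text
t: 9.25
ee_pos: [0.5647, 0.0462, 0.1141]
ee_rot: [2.453, 1.662, 0.175]
wrist_force: [-0.8, -0.7, 3.6]
finger_gap: 0.0
```

Call:
drive_tool --increments '[[[0,-0.4,2,0,0,0],[0,-0.8,4,0,0,0],[0,-0.8,4,0,0,0]]]'

```text
t: 9.55
ee_pos: [0.5649, 0.0463, 0.1102]
ee_rot: [2.453, 1.662, 0.175]
wrist_force: [0.1, -0.9, 4.7]
finger_gap: -0.0001
```

Call:
drive_tool --increments '[[[0,-0.4,2,0,0,0],[0,-0.8,4,0,0,0],[0,-0.8,4,0,0,0]]]'

```text
t: 9.85
ee_pos: [0.5649, 0.0462, 0.1061]
ee_rot: [2.453, 1.662, 0.175]
wrist_force: [-0.3, -1.3, 4.5]
finger_gap: 0.0
```

```bash
python3 look.py pics/v7.png; python3 - <<'E'
from h import *
c=camera("wrist");I=c["image"][:,:,::-1]
for r in spot_point("wrist","lever_pad")[:2]: print(r["score"],toW(c,r["point"]))
a=cv2.imread("pics/v7.png")[:,400:]
cv2.imwrite("pics/v7b.png",np.hstack([a,cv2.resize(I,(400,300))]))
E
```

```text
9.85 [0.56485392 0.04620285 0.10607435] [-0.26856775 -1.29164502  4.54606278]
top lever_pad 0.81 [0.567 0.049 0.109] [237. 212.]
top ball0_center 0.54 [ 0.674 -0.18  -0.002] [315. 182.]
top ball0_center 0.52 [ 0.528 -0.289  0.049] [353. 229.]
top ball1_center 0.66 [ 0.547 -0.253  0.052] [341. 222.]
top ball1_center 0.56 [ 0.824 -0.132  0.02 ] [300. 132.]
top ball1_center 0.54 [0.782 0.015 0.021] [252. 145.]
top lid 0.81 [ 0.573 -0.17   0.14 ] [316. 210.]
top lid 0.48 [ 0.528 -0.285  0.064] [353. 229.]
scene lever_pad 0.62 [0.568 0.046 0.109] [306. 201.]
scene lever_pad 0.51 [ 0.614 -0.488  0.   ] [179. 295.]
scene ball0_center 0.63 [ 0.53  -0.289  0.045] [221. 245.]
scene ball1_center 0.64 [ 0.829 -0.135  0.024] [308. 284.]
scene ball1_center 0.63 [0.782 0.013 0.02 ] [335. 257.]
scene ball1_center 0.54 [ 0.543 -0.249  0.057] [232. 240.]
scene lid 0.45 [ 0.57  -0.176  0.133] [253. 219.]
0.62 [0.57235378 0.04714093 0.10531919]
```

View pics/v7b.png

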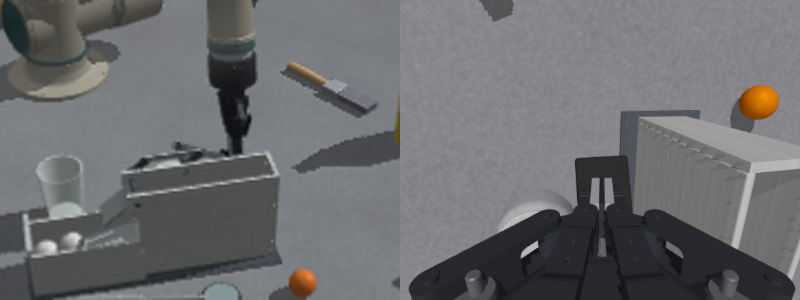

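Call:
drive_tool --increments '[[[0,-0.4,2,0,0,0],[0,-0.8,4,0,0,0],[0,-1.2,6,0,0,0],[0,-1.2,6,0,0,0]]]'

```text
t: 10.85
ee_pos: [0.5647, 0.0462, 0.0998]
ee_rot: [2.453, 1.662, 0.174]
wrist_force: [-1.1, -0.2, 5.5]
finger_gap: 0.0001
```

```bash
python3 - <<'E'
from h import *
s=state();R=cv2.Rodrigues(np.array(s["ee_rot"]))[0];p=np.array(s["ee_pos"]);print(p,s["wrist_force"])
A=[]
for n in ["wrist","scene"]:
    c=camera(n);I=c["image"][:,:,::-1].copy()
    for r in spot_point(n,"lever_pad")[:1]: print(r["score"],toW(c,r["point"]))
    for d,col in ((0,(0,0,255)),(.022,(0,255,255))):
        u=px(c,p+R[:,2]*d); cv2.circle(I,tuple(int(v) for v in u.round()),1,col,-1)
    yaw=-.385;ax=np.array([np.cos(yaw),np.sin(yaw),0]);ay=np.array([-np.sin(yaw),np.cos(yaw),0]);az=np.array([0,0,1.])
    pv=np.array([.565,.046,0])-ay*.0925+az*.150
    for th,col in ((-.4,(0,255,0)),(-.6,(255,0,255))):
        e=ay*np.cos(th)+az*np.sin(th);nn=-ay*np.sin(th)+az*np.cos(th);ce=pv+.105*e+.004*nn
        q=np.array([px(c,ce+ax*a*.02+e*b*.0225) for a,b in((-1,-1),(1,-1),(1,1),(-1,1))]).round().astype(int)
        cv2.polylines(I,[q],True,col,1)
    A.append(cv2.resize(I[170:350,160:400] if n=="wrist" else I[165:225,270:350],(400,300),interpolation=0))
cv2.imwrite("pics/v8.png",np.hstack(A))
E
```

```text
[0.56469464 0.04618582 0.09978925] [-1.08665354 -0.17478474  5.45079466]
0.98 [0.57346057 0.04749134 0.09951527]
0.49 [0.56730534 0.04574624 0.10504528]
```

View pics/v8.png

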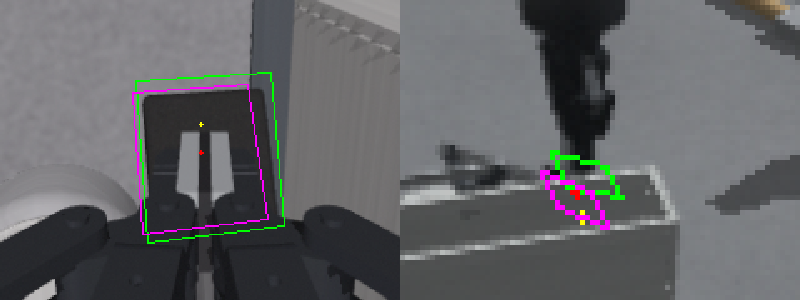

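The wrist crop shows the pad's outline near the -0.6 rad prediction: its far edge is at row 93, where the prediction is 91–95. The lever is close to the stop, so I press a few mm more and watch the force.

Call:
drive_tool --increments '[[[0,-0.4,2,0,0,0],[0,-0.6,3,0,0,0],[0,-0.8,4,0,0,0],[0,-0.8,4,0,0,0]]]'

```text
t: 11.45
ee_pos: [0.5648, 0.0462, 0.0959]
ee_rot: [2.453, 1.662, 0.175]
wrist_force: [-0.6, -0.8, 4.9]
finger_gap: -0.0002
```

Call:
drive_tool --increments '[[[0,-0.4,2,0,0,0],[0,-0.6,3,0,0,0],[0,-0.8,4,0,0,0],[0,-0.8,4,0,0,0]]]'

```text
t: 11.85
ee_pos: [0.5649, 0.0462, 0.0919]
ee_rot: [2.453, 1.662, 0.175]
wrist_force: [-0.9, -0.6, 5.2]
finger_gap: 0.0
```

Call:
drive_tool --increments '[[[0,-0.3,1.5,0,0,0],[0,-0.6,3,0,0,0],[0,-0.8,4,0,0,0],[0,-0.8,4,0,0,0]]]'

```text
t: 12.25
ee_pos: [0.5651, 0.0462, 0.0881]
ee_rot: [2.453, 1.662, 0.175]
wrist_force: [-0.6, 0.8, 6.6]
finger_gap: -0.0002
```

Call:
drive_tool --increments '[[[0,-0.3,1.5,0,0,0],[0,-0.5,2.5,0,0,0],[0,-0.5,2.5,0,0,0]]]'

```text
t: 12.55
ee_pos: [0.5657, 0.0466, 0.087]
ee_rot: [2.453, 1.661, 0.178]
wrist_force: [-3.1, 2.6, 15.0]
finger_gap: -0.0002
```

The force jumped to 15 N and the motion stalled, which suggests the stop. I check that it is the stop and not the gripper's body touching something.

```bash
python3 - <<'E'
from h import *
s=state();R=cv2.Rodrigues(np.array(s["ee_rot"]))[0];p=np.array(s["ee_pos"]);print(s["t"],p,s["wrist_force"],s["wrist_torque"])
A=[]
for n in ["wrist","scene"]:
    c=camera(n);I=c["image"][:,:,::-1].copy()
    for t in ("lever_pad","ball0_center","ball1_center"):
      for r in spot_point(n,t)[:4]:print(t,r["score"],toW(c,r["point"]).round(3))
    yaw=-.385;ax=np.array([np.cos(yaw),np.sin(yaw),0]);ay=np.array([-np.sin(yaw),np.cos(yaw),0]);az=np.array([0,0,1.])
    pv=np.array([.565,.046,0])-ay*.0925+az*.150
    for th,col in ((-.6,(255,0,255)),):
        e=ay*np.cos(th)+az*np.sin(th);nn=-ay*np.sin(th)+az*np.cos(th);ce=pv+.105*e+.004*nn
        q=np.array([px(c,ce+ax*a*.02+e*b*.0225) for a,b in((-1,-1),(1,-1),(1,1),(-1,1))]).round().astype(int)
        if n=="wrist":cv2.polylines(I,[q],True,col,1)
    A.append(cv2.resize(I[150:390,120:440] if n=="wrist" else I[130:265,200:380],(400,300),interpolation=2))
cv2.imwrite("pics/v9.png",np.hstack(A))
E
```

```text
12.55 [0.56567083 0.04659494 0.08699135] [-3.11296078  2.600542   14.95739834] [ 0.08654444  0.27025167 -0.03392114]
ball1_center 0.94 [0.787 0.014 0.021]
ball0_center 0.45 [ 0.529 -0.287  0.047]
ball1_center 0.74 [ 0.525 -0.038  0.149]
ball1_center 0.68 [0.783 0.009 0.017]
ball1_center 0.6 [ 0.408 -0.195 -0.001]
ball1_center 0.54 [ 0.547 -0.249  0.057]
```

View pics/v9.png

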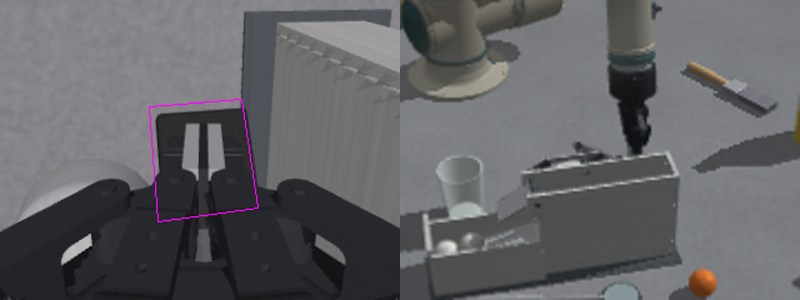

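Both balls lie in the tray at (0.547,-0.250) and (0.528,-0.288). The lid is raised, and the pad sits at or a little below the outline predicted for the stop. To be sure that the stall is the lever's stop and not a knuckle on the dispenser wall, I repeat the press 6 mm farther from the dispenser.

Call:
drive_tool --increments '[[[0,0.4,-2,0,0,0],[0,-1.6,-2.4,0,0,0],[0,-3.6,-2.8,0,0,0],[0,-5.5,-3.2,0,0,0],[0,-5.7,-2.2,0,0,0],[0,-5.9,-1.2,0,0,0],[0,-5.9,-1.2,0,0,0]]]'

```text
t: 13.65
ee_pos: [0.5608, 0.0486, 0.087]
ee_rot: [2.451, 1.661, 0.179]
wrist_force: [0.9, 2.2, 12.8]
finger_gap: -0.0001
```

It stalls at the same height (z = 0.087), so this is the lever's stop and the lever is fully pressed. Now I let it up slowly, at about 25 mm/s.

Call:
drive_tool --increments '[[[0,0.2,-1,0,0,0],[0,0.5,-2.5,0,0,0],[0,1,-5,0,0,0],[0,1.6,-7.5,0,0,0],[0,2.1,-10,0,0,0],[0,2.6,-12.5,0,0,0],[0,3.2,-15,0,0,0],[0,3.7,-17.5,0,0,0],[0,4.2,-20,0,0,0],[0,4.8,-22.5,0,0,0],[0,5.3,-25,0,0,0],[0,5.8,-27.5,0,0,0],[0,6.4,-30,0,0,0],[0,6.9,-32.5,0,0,0],[0,7.4,-35,0,0,0],[0,8,-37.5,0,0,0],[0,8.5,-40,0,0,0],[0,9,-42.5,0,0,0],[0,9.6,-45,0,0,0],[0,9.6,-45,0,0,0]]]'

```text
t: 15.65
ee_pos: [0.5594, 0.0482, 0.1317]
ee_rot: [2.453, 1.662, 0.175]
wrist_force: [0.8, 2.1, 3.7]
finger_gap: 0.0
```

Call:
drive_tool --increments '[[[0,0.5,-2.5,0,0,0],[0,1,-5,0,0,0],[0,1.6,-7.5,0,0,0],[0,2.1,-10,0,0,0],[0,2.6,-12.5,0,0,0],[0,3.2,-15,0,0,0],[0,3.7,-17.5,0,0,0],[0,4.2,-20,0,0,0],[0,4.8,-22.5,0,0,0],[0,5.3,-25,0,0,0],[0,5.8,-27.5,0,0,0],[0,6.4,-30,0,0,0],[0,6.9,-32.5,0,0,0],[0,7.4,-35,0,0,0],[0,8,-37.5,0,0,0],[0,8.5,-40,0,0,0],[0,9,-42.5,0,0,0],[0,9.6,-45,0,0,0],[0,9.6,-45,0,0,0]]]'

```text
t: 17.55
ee_pos: [0.5595, 0.0485, 0.1777]
ee_rot: [2.453, 1.662, 0.175]
wrist_force: [-1.5, -0.9, 0.2]
finger_gap: 0.0003
```

```bash
sed -i 's/\["top","scene"\]/["wrist","scene"]/; s/I\[150:255,220:360\] if n=="top"/I if n=="wrist"/' look.py; python3 look.py pics/v10.png; python3 -c "
from h import *
print(state()['wrist_force'])"
```

```text
17.55 [0.55949926 0.04845442 0.17771152] [-1.54361907 -0.87565008  0.19425159]
wrist lever_pad 0.58 [0.574 0.047 0.178] [306. 252.]
wrist lever_pad 0.51 [ 0.601 -0.122 -0.   ] [331. 295.]
wrist ball0_center 0.51 [0.571 0.051 0.18 ] [299. 250.]
wrist ball1_center 0.91 [ 0.826 -0.136  0.021] [496. 235.]
wrist ball1_center 0.87 [0.788 0.012 0.02 ] [451. 138.]
scene lever_pad 0.52 [0.572 0.052 0.183] [308. 185.]
scene ball0_center 0.61 [ 0.529 -0.292  0.046] [220. 245.]
scene ball0_center 0.56 [ 0.675 -0.179 -0.003] [271. 266.]
scene ball1_center 0.65 [0.784 0.012 0.018] [335. 258.]
scene ball1_center 0.58 [ 0.544 -0.248  0.057] [233. 240.]
scene ball1_center 0.5 [ 0.825 -0.131  0.023] [309. 283.]
scene lid 0.44 [ 0.576 -0.159  0.15 ] [258. 214.]
[ 0.89596548 -0.74409086  1.76065849]
```

View pics/v10.png

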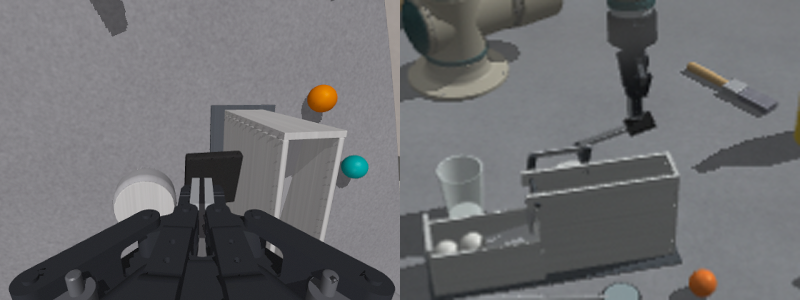

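The tip is still on the pad (pad at z about 0.18, lid nearly shut) and both balls are in the tray. I ease up the remaining stretch at 20 mm/s.

Call:
drive_tool --increments '[[[0,0.4,-2,0,0,0],[0,0.8,-4,0,0,0],[0,1.3,-6,0,0,0],[0,1.7,-8,0,0,0],[0,2.1,-10,0,0,0],[0,2.5,-12,0,0,0],[0,3,-14,0,0,0],[0,3.4,-16,0,0,0],[0,3.8,-18,0,0,0],[0,4.2,-20,0,0,0],[0,4.7,-22,0,0,0],[0,5.1,-24,0,0,0],[0,5.5,-26,0,0,0],[0,5.9,-28,0,0,0],[0,6.4,-30,0,0,0],[0,6.8,-32,0,0,0],[0,7.2,-34,0,0,0],[0,7.6,-36,0,0,0],[0,8.1,-38,0,0,0],[0,8.5,-40,0,0,0]]]'

```text
t: 20.05
ee_pos: [0.5595, 0.0483, 0.2184]
ee_rot: [2.453, 1.662, 0.175]
wrist_force: [0.1, 0.4, 0.2]
finger_gap: -0.0001
```

Call:
drive_tool --increments '[[[0,0.5,-2.5,0,0,0],[0,1,-5,0,0,0],[0,1.6,-7.5,0,0,0],[0,2.1,-10,0,0,0],[0,3.2,-15,0,0,0],[0,5.3,-25,0,0,0],[0,8,-38,0,0,0],[0,12,-56,0,0,0],[0,16,-74,0,0,0],[0,19,-90,0,0,0],[0,21,-100,0,0,0],[0,21,-100,0,0,0],[0,21,-100,0,0,0]]]'

```text
t: 21.35
ee_pos: [0.5589, 0.0484, 0.3202]
ee_rot: [2.453, 1.662, 0.174]
wrist_force: [-1.0, 0.4, 0.1]
finger_gap: 0.0001
```

```bash
python3 look.py pics/v11.png; python3 -c "
from h import *
c=camera('top')
for t in ['lever_pad','cup','tin','ball0_center','ball1_center']:
  for r in spot_point('top',t)[:3]: print(t,round(r['score'],2),toW(c,r['point']).round(3))"
```

```text
21.35 [0.5589461  0.04841599 0.3201793 ] [-0.99339804  0.36465099  0.11204276]
wrist lever_pad 0.76 [0.571 0.04  0.197] [269. 204.]
wrist ball1_center 0.88 [ 0.827 -0.136  0.017] [426. 204.]
wrist ball1_center 0.87 [0.784 0.011 0.017] [382. 132.]
scene lever_pad 0.63 [0.563 0.043 0.203] [305. 180.]
scene ball0_center 0.45 [ 0.53  -0.289  0.044] [221. 245.]
scene ball1_center 0.62 [ 0.829 -0.134  0.023] [309. 284.]
scene ball1_center 0.59 [ 0.543 -0.25   0.059] [232. 240.]
scene ball1_center 0.56 [0.785 0.013 0.02 ] [335. 258.]
scene lid 0.38 [ 0.567 -0.151  0.153] [259. 212.]
lever_pad 0.84 [0.564 0.046 0.201]
cup 0.78 [ 0.409 -0.197  0.002]
tin 0.78 [ 0.478 -0.013 -0.003]
ball0_center 0.53 [ 0.531 -0.291  0.05 ]
ball0_center 0.34 [ 0.615 -0.487 -0.001]
ball1_center 0.61 [ 0.549 -0.251  0.054]
ball1_center 0.6 [ 0.823 -0.132  0.018]
ball1_center 0.49 [0.784 0.014 0.021]
```

View pics/v11.png

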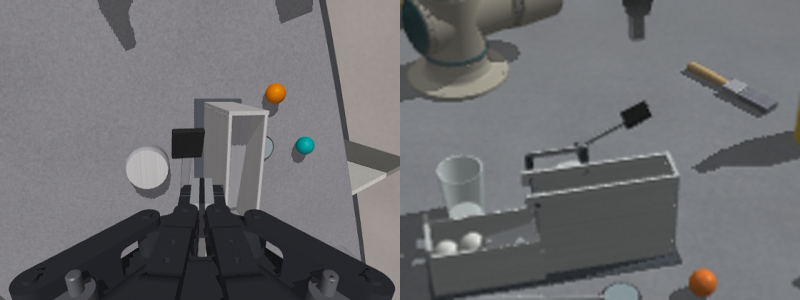

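The lever is back at rest (pad at z about 0.20, scene (305,180) px) and the lid is shut. Both balls are in the tray, the cup and tin have not moved, and the hand is clear.

```bash
python3 -c "
from plant import hand_in
print(hand_in())"
```

```text
the job is handed in; nothing more can be done
None
```

I pressed the lever to its stop with the shut fingertips, both golf balls rolled into the tray, and I let the lever up slowly before lifting clear. The job was handed in at about 21.5 s.

- **Full press:** The force rose from about 5 N to 15 N as the tool stalled at z = 0.087. It stalled at the same height when I pressed again 6 mm farther from the dispenser, so it was the lever's stop.
- **Balls:** Both lie in the tray at about (0.53, -0.29) and (0.55, -0.25). They had already rolled out shortly before the lever reached the stop, and I kept it pressed after that.
- **Letting up:** The hand rose at 20–25 mm/s and was still on the pad when the lid was nearly shut. The lid's closing itself was not measured, but the final picture shows it shut.
- **Final state:** The pad is back at z ≈ 0.20 m and the force reading is about zero. The cup and tin were measured again and have not moved, and the orange and turquoise balls are where they were. The sprayer, brush, grate, mirror and spanner were not measured again; I did not go near them.

**Checks that disagreed:**
- The wrist camera placed the pad about 8 mm off in x from the other cameras.
- The stop came about 25–30 mm lower than the stated fingertip length would give. I went by the force and the pad's outline in the picture instead.
- The networks also reported the orange and turquoise balls as ball1; I ignored those.

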